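# Set and lock the fryer, then hold the basket over its well

## Robot

A 6-joint arm with a two-finger parallel gripper is mounted at the origin on the work surface. World frame = base frame: x ahead of the robot, y to its left, z up, the work surface at z = 0. Lengths are in m, angles in rad, forces in N, time in s.
With the tool pointing down it reaches from about 0.325 to 0.9 m from the base axis. Payload 6.1 kg.
Tool frame: the origin (TCP) lies midway between the tips of the shut fingers; the grasp point (between the pads) lies 19 mm behind it (ctrl.grip_depth is the distance from the TCP to the grasp point, in m); z points along the fingers, y is the line along which they close (so a half turn about z gives the same grasp; the last joint's range is limited). The gripper opens to 85 mm and grips with 20 to 120 N. Pads are 22 mm wide; open, the fingers measure 114 mm over their backs; the gripper's body (76 mm by 85 mm) begins 54 mm behind the grasp point. The pads swing forward as they close: fully open they stand 13 mm farther back than shut.
Start: joints at [-0.126, 0.22, 1.526, -0, 1.395, -0.126], TCP at [0.625, -0, 0.231] pointing down, gripper open.
Joint ranges: [-2.98, 2.98], [-0.91, 2.08], [0.09, 2.57], [-1.24, 4.39], [0.2, 2.65], [-2.68, 2.68]. Speed limits (rad/s): [2.57, 2.57, 3.01, 3.14, 3.14, 3.14].

## Interface

Orientations are given as a rotation vector (axis times angle).
In Python, from station import ctrl gives the robot as it stands.
- The arm moves only by the tool step_arm, never from a script. Its argument "deltas" is one flat list of numbers, 6 for each row, row after row: the shift along the tool's x, y, z in mm, then the turn, a rotation vector about the tool's x, y, z in rad. In form: [x, y, z, wx, wy, wz, x, y, z, wx, wy, wz, ...]. A call has 1 to 20 rows; each row shifts and turns the commanded pose from where the row before left it, along the tool's axes as they then stand; what a row does not reach is not made up. A row lasts 1/8 s, in which the tool goes at most 62.5 mm and 10.7 degrees, less where a joint would pass 70% of its speed; a pose out of reach is approached as far as the arm can. A call with a gripper value outside its range is refused whole. "jaw" is the closure, from -1 (fully open) to 1 (shut), set as the call begins (left out, the last holds). The fingers move at their own pace and stop on an object; "squeeze" is the grip in N (left out, the last holds). Time passes only in rows, so rows that do not move let the fingers close. It gives the time, the measured TCP pose, the force, the opening and the grip force at its end, in the units of the state.
- ctrl.read_state(): the state, without advancing time (a new reading comes with each control period).
- ctrl.get_image(name): name is "scene" or "side" or "wrist"; returns a dict with "frame" (400x640x3 uint8, red, green, blue), "K" (3x3 intrinsics, pixels), "R" (3x3) and "t" (3): a world point X has camera coordinates R X + t; the wrist camera has in their place "mount" (4x4, takes a point from camera to tool coordinates, whose origin is the TCP and whose axes are the flange's). Camera axes: x right, y down, z forward; pixel columns grow to the right and rows downward; lengths in m; the calibration is good to about 2 mm. A picture is of the moment at which its call begins: read the wrist's pose just before it. There is no depth.
- ctrl.job_done(): hands the job in; it is judged then, once.
The state is a dict: "clock": time; "joints": joint angles; "qvel": joint speeds; "tau": joint torques, N m; "ee_pos": TCP position; "tcp_rot": TCP orientation; "wrist_force": force on the tool from outside, world axes, zero at the start; "torque": the same for the moment, N m; "opening": opening from 0.0 (shut) to 1.0 (fully open); "grasp_force": force on a finger pad.
Only numpy, scipy, OpenCV 4.12 (cv2) and the standard library are available. Lean on these libraries where they do the work, as an engineer would, in place of code of your own. Each camera call takes 0.05 s, during which the arm holds its last target. There are 200 camera calls.

## Task

Turn the fryer's black thermostat dial so that its white pointer is at the red mark, then slide the clear lock with the orange tab fully over the dial, and only after that lift the wire basket off its board. Carry it above the salt, pepper mill, jar and bottle in the middle, leaving these where they stand, and stop with it level and hovering about 2 cm above the rim of the fryer's well, centred over the opening and lined up with it so that it would drop straight in (either way round), never letting the basket touch the fryer. Finish there, still holding the basket steady in the gripper: do not lower it in or let go.

Things in the scene. Friction and masses are not known exactly. Their poses are not given: they have to be found in the camera images.
- fryer: Compact steel deep fryer, fixed, 310 mm (x) by 220 mm (y), on the robot's left or right (the board is on the other side), turned up to 0.3 rad. Origin: on the table, z up. Low control deck on the robot's side (x -160 to -50 mm, top 85 mm above the table); beyond it the tall part with the open well (x -50 to +150 mm, rim 150 mm above the table).
- well (a point): Centre of the mouth of the fryer's well, at rim height (150 mm above the table); same axes as the fryer. The well is 152 mm along x by 172 mm along y inside and over 100 mm deep, dark inside, with a steel rim 24 mm wide.
- dial_grip (a point): Grip point on the vertical axis of the black dial, 122 mm above the table. Bar grip: 41 mm long along x, 14 wide; 7 mm of it above this point, 23 below, on a 43 mm round flange. White pointer at its -x end. Turns clockwise seen from above, 2.4 rad in all, 0.04 N m, stays where left. It stands at fryer x -105, y -55 mm; the tall part's wall is 55 mm from the axis.
- mark (a point): Red mark on the flat white collar (66 mm across, 5 mm high) under the dial, 28 mm from the dial's axis; from the axis it lies along this frame's -x. The pointer is at the mark when the x axes of dial_grip and mark agree. At the start the mark is 0.5 to 1.5 rad clockwise (from above) of the pointer. The collar is very stiff: leave it.
- lock_tab (a point): Top centre of the orange tab (16 x 16 mm, 32 mm high, top 172 mm above the table) on the clear plastic lock, a hood 76 mm (x) by 70 mm (y), roof 140 mm above the table, open towards the dial. Axes as the fryer's. It slides on rails on the deck along the fryer's -y until it is over the dial; about 2 N moves it and it stays where left.
- lock (a joint): Travel of the lock in m: about 0 to 0.012 at the start (dial free), 0.095 at its stop when it is fully over the dial.
- board: Butcher-block board, fixed, 240 (x) by 220 (y) by 30 mm; origin under its centre. The basket starts on it.
- basket: Loose wire frying basket, 130 mm (x) by 150 mm (y), 60 mm deep, mass 0.2 to 0.4 kg. Origin: centre of its underside, z up. It has an arch handle over its middle along x: basket_handle. It is the same either way round. Its x goes along the well's x.
- basket_handle (a point): Centre of the basket's red grip, 118 mm above the basket's underside: a bar 60 mm long along the basket's x, 16 mm wide (y), 20 mm high; free space below down to the basket's rim (60 mm above its underside). Same axes as the basket.
- salt: Bystander, loose: white salt shaker with a steel cap, 48 mm across, 100 mm tall; origin under its centre.
- pepper_mill: Bystander, loose: dark wooden pepper mill, 56 mm across, 162 mm tall; origin under its centre.
- jam_jar: Bystander, loose: amber jar with a red cap, 66 mm across, 110 mm tall; origin under its centre.
- oil_bottle: Bystander, loose: green glass bottle with a yellow cap, 58 mm across, 165 mm tall; origin under its centre.
Things that resemble listed ones, but are neither listed nor needed, are in the scene too. Of the things that look like the basket, the smaller one is meant.

How it is judged:
By the outcome, as a careful person would: the job done as asked, in the order asked, and still so for the second after the job is handed in, while the arm keeps its last pose, push and grip.
It also fails if it takes over 67 s, if anything falls off the work surface, if the arm or the gripper's body presses on something with over 40 N, if the wrist force passes 120 N, or if a joint passes its speed limit or range.

## Working session

There is one attempt and no reset: what is moved stays moved. The work goes in short steps, Python scripts to look and compute and a tool call to move; the robot and the scene stay as the last step left them, time stands still between calls to the robot, and variables do not carry over. Pictures are saved under pics/ and viewed, at most 10 in all, crops included, and the job is handed in when it is done.

Besides the shell and the picture viewer there is one more tool, called after "Call:" by a JSON object that holds its "method" and its "body". step_arm: Moves the arm, as the interface text tells. Its arguments: {"type":"object","properties":{"deltas":{"type":"array","items":{"type":"number"}},"jaw":{"type":"number"},"squeeze":{"type":"number"}},"required":["deltas"]}

```bash
mkdir -p pics; ls
cat > h.py <<'E'
import numpy as np, cv2, pickle
from scipy.spatial.transform import Rotation as Ro
from station import ctrl
def save(name,fn):
    s=ctrl.read_state(); im=ctrl.get_image(name); im['s']=s
    if 'mount' in im:
        T=np.eye(4);T[:3,:3]=Ro.from_rotvec(s['tcp_rot']).as_matrix();T[:3,3]=s['ee_pos']
        M=np.linalg.inv(T@np.array(im['mount']));im['R']=M[:3,:3];im['t']=M[:3,3]
    pickle.dump(im,open(f'pics/{fn}.pkl','wb'));cv2.imwrite(f'pics/{fn}.png',im['frame'][:,:,::-1]);return im
def load(fn): return pickle.load(open(f'pics/{fn}.pkl','rb'))
def ray(im,u,v,z):
    R,t=np.array(im['R']),np.array(im['t']);c=-R.T@t;d=R.T@np.linalg.inv(im['K'])@[u,v,1];return c+d*(z-c[2])/d[2]
def proj(im,X):
    p=np.array(im['K'])@(np.array(im['R'])@np.asarray(X,float)+im['t']);return p[:2]/p[2]
E
python3 - <<'E'
from h import *
for n in('scene','side','wrist'):
    im=save(n,n+'0');R=np.array(im['R']);print(n,-R.T@im['t'],R[2])
print(ctrl.read_state())
a=[load(n+'0')['frame'] for n in('scene','side')]
E
```

```text
pics
scene [1.23083483 0.39549271 0.86969311] [-0.65069086 -0.37462927 -0.66049551]
side [-0.02496578 -0.5808716   1.01520806] [ 0.43386726  0.45912392 -0.77521896]
wrist [0.62412535 0.07297331 0.37310436] [-0.00179304 -0.28952637 -0.95716836]
{'clock': 0.15, 'joints': array([-1.26129738e-01,  2.21064720e-01,  1.52737448e+00,  1.65748268e-05,
        1.39469884e+00, -1.26064889e-01]), 'qvel': array([-0.00115778, -0.00200552, -0.00441508, -0.00072132,  0.00096707,
        0.00082405]), 'tau': array([ 5.24838761e-04, -4.97483325e+01, -3.89904678e+01, -1.73041117e-04,
        7.14129725e-03, -8.50862284e-05]), 'ee_pos': array([6.24522728e-01, 4.35984035e-05, 2.30424463e-01]), 'tcp_rot': array([-2.22064566e+00, -2.22049519e+00,  1.46615562e-03]), 'wrist_force': array([ 0.39647494,  0.53547369, -0.5524233 ]), 'torque': array([ 0.01630246,  0.01300372, -0.02862297]), 'grasp_force': 0.0, 'opening': 1.0020382373591314}
```

View pics/scene0.png

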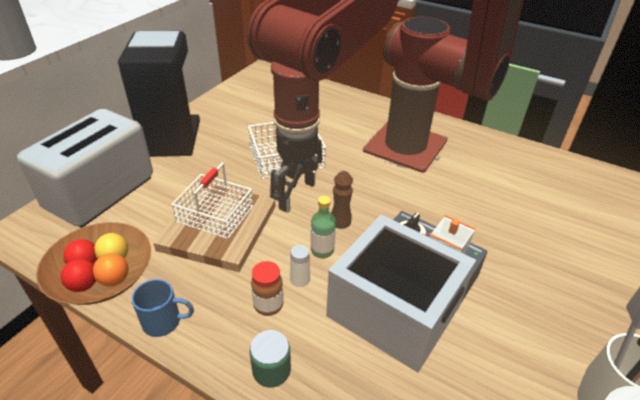

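View pics/side0.png

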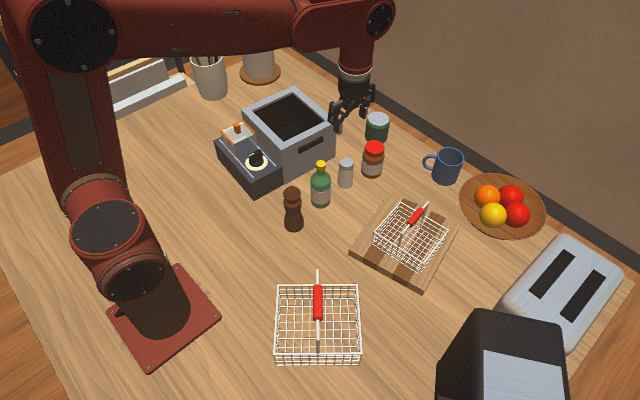

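Scene view: fryer on the left with well (405,265) and orange tab (455,226). Side view: dial (257,160), tab (237,128). Basket candidates are the small one on the board, at scene (213,205) and side (410,235), and the larger one on the table, at scene (285,145) and side (318,325). The task means the small one on the board.

Run:
```python
from h import *
S=load('side0');C=load('scene0')
def tri(a,b):
    A=[];B=[]
    for im,(u,v) in((S,a),(C,b)):
        P=np.array(im['K'])@np.c_[im['R'],im['t']]
        A+= [u*P[2]-P[0],v*P[2]-P[1]]
    A=np.array(A);x=np.linalg.lstsq(A[:,:3],-A[:,3],rcond=None)[0];return x
def cen(im,box,f):
    x0,y0,x1,y1=box;h=cv2.cvtColor(np.ascontiguousarray(im['frame'][y0:y1,x0:x1]),cv2.COLOR_RGB2HSV)
    m=f(h);n,l,st,c=cv2.connectedComponentsWithStats(m);i=1+st[1:,4].argmax();print(st[i]+[x0,y0,0,0,0]);
    p=np.argwhere(l==i)[:,::-1]+[x0,y0];r=cv2.minAreaRect(p.astype(np.float32));print(r);return c[i]+[x0,y0],p
org=lambda h:cv2.inRange(h,(4,150,90),(16,255,255))
red=lambda h:cv2.bitwise_or(cv2.inRange(h,(0,180,80),(5,255,255)),cv2.inRange(h,(172,180,80),(180,255,255)))
a,_=cen(S,(220,115,255,145),org);b,_=cen(C,(440,210,470,240),org);print('tab',tri(a,b))
a,_=cen(S,(400,195,435,235),red);b,_=cen(C,(190,160,225,195),red);print('grip',tri(a,b))
print('dial',ray(S,257,158,.122))
big=cv2.resize(S['frame'][80:200,205:345],None,fx=5,fy=5,interpolation=cv2.INTER_CUBIC)[:,:,::-1]
big2=cv2.resize(C['frame'][155:255,130:290],None,fx=5,fy=5,interpolation=cv2.INTER_CUBIC)[:,:,::-1]
cv2.imwrite('pics/sf.png',big)
cv2.imwrite('pics/cb.png',big2)
```

```text
[233 122   8  12  59]
((236.6154022216797, 127.57691955566406), (11.178619384765625, 5.687368392944336), 78.69007110595703)
[445 215  17  18  92]
((450.300048828125, 223.9000244140625), (17.441329956054688, 12.969194412231445), 26.56505012512207)
tab [0.44232613 0.27705194 0.15903364]
[407 207  17  20 131]
((415.09759521484375, 216.37808227539062), (6.559298038482666, 21.39580535888672), 38.65980529785156)
[202 170  15  13  66]
((208.75001525878906, 175.75), (3.5355331897735596, 18.384777069091797), 45.0)
grip [ 0.58268008 -0.27539156  0.15102002]
dial [0.43047681 0.16977459 0.122     ]
```

View pics/sf.png

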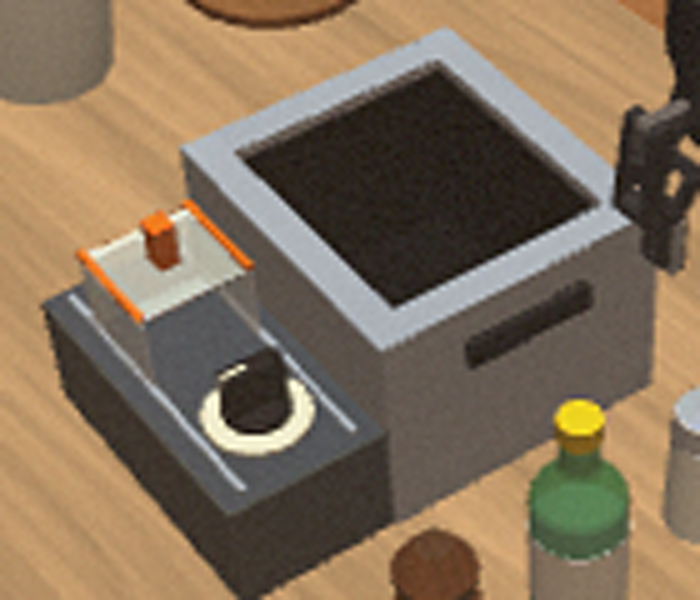

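Side crop: steel rim with outer corners (183,150), (385,348), (447,30), (640,222); the dial is at (257,390) on its cream collar and the lock hood with tab at (160,240).

Run:
```python
from h import *
S=load('side0')
q=[ray(S,(x-2)/5+205,(y-2)/5+80,.15)[:2] for x,y in((183,150),(385,348),(447,30),(640,225))]
qi=[ray(S,(x-2)/5+205,(y-2)/5+80,.15)[:2] for x,y in((236,153),(396,307),(437,62),(600,202))]
def fit(a,b):
    a=np.array(a);b=np.array(b);ac=a-a.mean(0);bc=b-b.mean(0)
    th=np.arctan2((ac[:,0]*bc[:,1]-ac[:,1]*bc[:,0]).sum(),(ac*bc).sum());c,s=np.cos(th),np.sin(th);R=np.array([[c,-s],[s,c]])
    t=b.mean(0)-R@a.mean(0);return th,R,t,np.linalg.norm((R@a.T).T+t-b,axis=1)*1e3
mo=np.array([(-50,110),(-50,-110),(150,110),(150,-110)])/1e3
mi=np.array([(-26,86),(-26,-86),(126,86),(126,-86)])/1e3
for m,p in((mo,q),(mi,qi),(np.r_[mo,mi],q+qi)):
    th,R,t,e=fit(m,p);print(th,t,e.round(1))
f=lambda x,y:R@np.array([x,y])/1+t
print('dial',f(-.105,-.055),'well',f(.05,0)); 
for T in ((.442,.277),): print('tab in fryer',R.T@(np.array(T)-t))
```

```text
-0.11487316494054213 [0.54039973 0.23040169] [ 4.1 10.   1.9 11.7]
-0.08557193977995364 [0.54477819 0.23079349] [1.5 2.5 3.  2.4]
-0.10385074738927134 [0.5426021  0.23077859] [ 3.8  6.7  1.4 15.2  2.1  6.   1.2  4.8]
dial [0.43246627 0.18695965] well [0.59233272 0.22559539]
tab in fryer [-0.10485159  0.03554355]
```

View pics/cb.png

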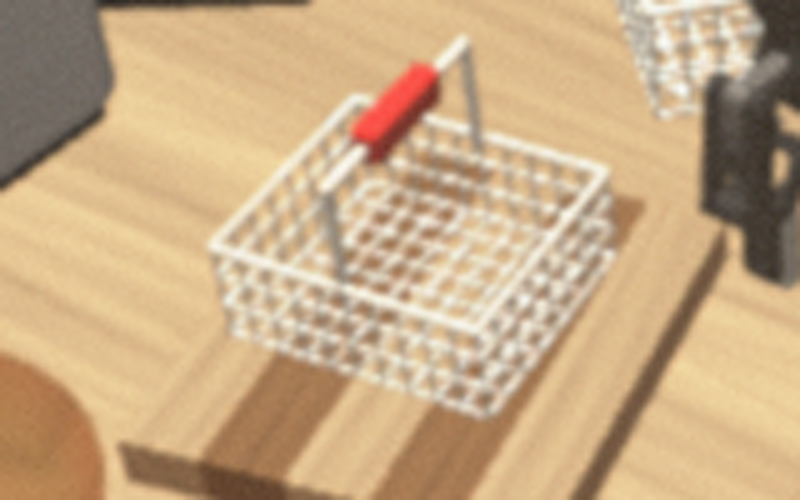

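The crop confirms it: small basket with the red grip at about (397,112), alone on the striped board; the big lookalike is behind at (690,40). Next, a look at the dial with the wrist camera.

Call:
{"method": "step_arm", "body": {"deltas": [29,-28,-17,0,0,0,29,-28,-17,0,0,0,29,-28,-17,0,0,0,29,-28,-17,0,0,0,29,-28,-17,0,0,0,25,-25,-15,0,0,0,0,0,0,0,0,0,0,0,0,0,0,0]}}

```text
clock: 1.15
ee_pos: [0.4601, 0.1697, 0.3309]
tcp_rot: [2.221, 2.222, -0.001]
wrist_force: [-0.6, -0.1, 0.7]
opening: 0.996
grasp_force: 0.0
```

Run:
```python
from h import *
im=save('wrist','w1');print(im['s']['ee_pos'],im['s']['clock'],im['K'][0][0],-np.array(im['R']).T@im['t'])
print(proj(im,(.4355,.185,.12)),proj(im,(.442,.277,.172)))
```

```text
[0.46009815 0.16974774 0.33088185] 1.15 287.7951173387728 [0.45951691 0.24274534 0.47366129]
[298.81122047 164.91045695] [300.19514061  79.06290995]
```

View pics/w1.png

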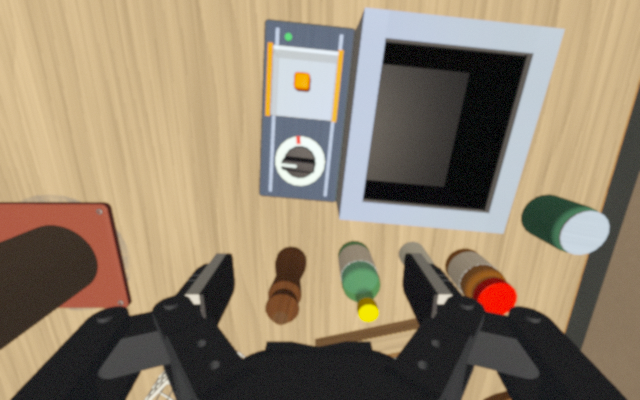

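Wrist view: dial at (300,161) with its pointer to the left (288,167), red mark at (298,139), tab (302,81), and the rim corners clear.

Run:
```python
from h import *
im=load('w1');F=np.ascontiguousarray(im['frame']);h=cv2.cvtColor(F,cv2.COLOR_RGB2HSV)
# rim mask: bluish-grey bright
m=cv2.inRange(h,(100,20,130),(125,90,255));n,l,st,c=cv2.connectedComponentsWithStats(m)
i=1+st[1:,4].argmax();m=(l==i).astype(np.uint8);print(st[i])
cs,hi=cv2.findContours(m,cv2.RETR_CCOMP,cv2.CHAIN_APPROX_NONE)
for k in sorted(cs,key=cv2.contourArea)[-2:]:
    for e in (.02,):
        p=cv2.approxPolyDP(k,e*cv2.arcLength(k,True),True)[:,0]; print(cv2.contourArea(k),p.tolist(),[ray(im,*q,.15)[:2].round(4).tolist() for q in p])
# collar
def comp(mm,box):
    x0,y0,x1,y1=box;z=np.zeros_like(mm);z[y0:y1,x0:x1]=mm[y0:y1,x0:x1];n,l,st,c=cv2.connectedComponentsWithStats(z);i=1+st[1:,4].argmax();print(st[i],c[i]);return np.argwhere(l==i)[:,::-1]
w=cv2.inRange(h,(0,0,190),(180,60,255));pw=comp(w,(268,130,335,195))
hull=cv2.convexHull(pw);(cx,cy),ax,an=cv2.fitEllipse(hull);print('collar',cx,cy,ax,ray(im,cx,cy,.09))
rd=cv2.bitwise_or(cv2.inRange(h,(0,120,80),(8,255,255)),cv2.inRange(h,(170,120,80),(180,255,255)));pr=comp(rd,(285,130,315,150));print('mark',ray(im,*pr.mean(0),.09))
po=comp(w,(278,158,299,172));print('pointer',po.mean(0),ray(im,*po.mean(0),.129),cv2.minAreaRect(po.astype(np.float32)))
og=cv2.inRange(h,(8,150,120),(22,255,255));pt=comp(og,(290,65,315,95));print('tab',ray(im,*pt.mean(0),.172),cv2.minAreaRect(pt.astype(np.float32)))
cv2.imwrite('pics/w1z.png',cv2.resize(F[20:210,250:360],None,fx=3,fy=3,interpolation=cv2.INTER_CUBIC)[:,:,::-1])
```

```text
[  340     9   222   223 15609]
22724.5 [[386, 38], [533, 54], [488, 213], [363, 200]] [[0.5273, 0.3175], [0.6775, 0.303], [0.661, 0.1326], [0.5119, 0.1486]]
37654.0 [[365, 9], [340, 217], [501, 231], [561, 30]] [[0.5051, 0.3427], [0.4854, 0.1275], [0.6807, 0.1096], [0.7007, 0.3246]]
[ 275  136   50   50 1147] [299.59285092 160.36094159]
collar 299.50823974609375 160.55580139160156 (49.1956787109375, 50.04094696044922) [0.43450556 0.18593193 0.09      ]
[297 136   3   7  14] [297.78571429 139.21428571]
mark [0.43278114 0.21377991 0.09      ]
[278 158  19  14 116] [283.6637931  165.12931034]
pointer [283.6637931  165.12931034] [0.4178822  0.18620305 0.129     ] ((287.0, 164.5), (18.0, 13.0), 0.0)
[295  73  15  18 231] [301.65800866  81.07792208]
tab [0.44338682 0.27519336 0.172     ] ((302.0, 81.5), (17.0, 14.0), 90.0)
```

View pics/w1z.png

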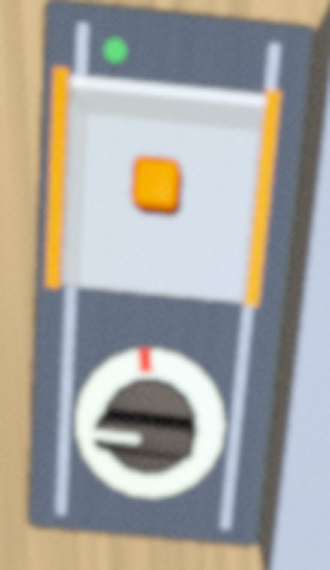

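Fryer yaw −0.093, well (0.5935, 0.2258), dial axis (0.4345, 0.1859). The dial position predicted from the well agrees with this within 1 mm. The mark is 1.42 rad clockwise of the pointer, and the lock is at about 0.005. Turning the gripper to the bar above the dial.

Call:
{"method": "step_arm", "body": {"deltas": [16,-25.5,20,0,0,0,0,0,20,0,0,-0.185,0,0,20,0,0,-0.185,0,0,20,0,0,-0.185,0,0,20,0,0,-0.185,0,0,20,0,0,-0.185,0,0,20,0,0,-0.185,0,0,10,0,0,-0.185,0,0,0,0,0,-0.185,0,0,0,0,0,0], "jaw": 0, "squeeze": 30}}

```text
clock: 2.45
ee_pos: [0.4345, 0.1851, 0.1803]
tcp_rot: [-0.147, -3.136, 0.001]
wrist_force: [-0.0, -0.3, -0.7]
opening: 0.502
grasp_force: 0.0
```

Run:
```python
from h import *
s=ctrl.read_state();R=Ro.from_rotvec(s['tcp_rot']).as_matrix();print(s['joints'],s['ee_pos'],R.round(3),s['opening'])
d=R.T@(np.array([.4345,.1859,.107])-s['ee_pos']);print(d*1e3)
```

```text
[ 2.35617781e-01 -1.06405127e-01  1.96600137e+00 -1.74767118e-04
  1.28393325e+00 -1.24123597e+00] [0.43452997 0.18509649 0.18025675] [[-0.996  0.094 -0.002]
 [ 0.094  0.996 -0.001]
 [ 0.002 -0.001 -1.   ]] 0.5019942457425598
[-2.51071021e-02  8.54690307e-01  7.32561695e+01]
```

Call:
{"method": "step_arm", "body": {"deltas": [0,0.9,25,0,0,0,0,0,25,0,0,0,0,0,15,0,0,0,0,0,8,0,0,0,0,0,0,0,0,0]}}

```text
clock: 3.08
ee_pos: [0.4345, 0.1868, 0.1081]
tcp_rot: [-0.144, -3.138, 0.0]
wrist_force: [-0.1, 0.2, 0.1]
opening: 0.503
grasp_force: 0.0
```

Call:
{"method": "step_arm", "body": {"deltas": [0,0,0,0,0,0,0,0,0,0,0,0,0,0,0,0,0,0,0,0,0,0,0,0], "jaw": 1, "squeeze": 30}}

```text
clock: 3.58
ee_pos: [0.4354, 0.1862, 0.1094]
tcp_rot: [0.143, 3.137, -0.002]
wrist_force: [-0.4, -5.1, 4.0]
opening: 0.157
grasp_force: 31.5
```

Gripped (13.3 mm opening, matching the 14 mm bar). Turning clockwise by 1.42.

Call:
{"method": "step_arm", "body": {"deltas": [0,0,0,0,0,0.142,0,0,0,0,0,0.142,0,0,0,0,0,0.142,0,0,0,0,0,0.142,0,0,0,0,0,0.142,0,0,0,0,0,0.142,0,0,0,0,0,0.142,0,0,0,0,0,0.142,0,0,0,0,0,0.142,0,0,0,0,0,0.142,0,0,0,0,0,0,0,0,0,0,0,0]}}

```text
clock: 5.08
ee_pos: [0.4352, 0.186, 0.1094]
tcp_rot: [2.152, 2.285, -0.001]
wrist_force: [-2.0, -6.0, 5.4]
opening: 0.16
grasp_force: 31.7
```

Run:
```python
from h import *
s=ctrl.read_state();R=Ro.from_rotvec(s['tcp_rot']).as_matrix();print(s['ee_pos'],'toolx angle',np.arctan2(R[1,0],R[0,0]),'want 1.633',s['wrist_force'],s['torque'])
```

```text
[0.43524071 0.1859532  0.10939158] toolx angle 1.6307328429551164 want 1.633 [-2.00615666 -5.96414601  5.38155604] [-1.04340034  0.15255055 -0.06707178]
```

Call:
{"method": "step_arm", "body": {"deltas": [0,0,0,0,0,0,0,0,0,0,0,0], "jaw": 0.3}}

```text
clock: 5.32
ee_pos: [0.4347, 0.1872, 0.1085]
tcp_rot: [-2.154, -2.287, -0.001]
wrist_force: [-0.2, -0.3, -0.0]
opening: 0.353
grasp_force: 0.0
```

Call:
{"method": "step_arm", "body": {"deltas": [0,0,-30,0,0,0,0,0,-45,0,0,0,-20,0,-45,0,0,0,-10,0,-20,0,0,0,0,0,0,0,0,0]}}

```text
clock: 5.95
ee_pos: [0.4376, 0.157, 0.2502]
tcp_rot: [2.153, 2.284, 0.006]
wrist_force: [1.2, 0.2, -0.2]
opening: 0.35
grasp_force: 0.0
```

Run:
```python
from h import *
im=save('wrist','w2');print(im['s']['ee_pos'])
p=proj(im,(.4345,.1859,.12));q=proj(im,(.4345,.235,.13));print(p,q);x,y=p.astype(int);
x0,y0=max(x-80,0),max(y-110,0)
cv2.imwrite('pics/w2z.png',cv2.resize(im['frame'][y0:y0+145,x0:x0+160],None,fx=4,fy=4,interpolation=cv2.INTER_CUBIC)[:,:,::-1]);print(x0,y0)
```

```text
[0.43760751 0.15699258 0.25020394]
[316.86461745 164.47462198] [320.10455869 110.17350347]
236 54
```

View pics/w2z.png

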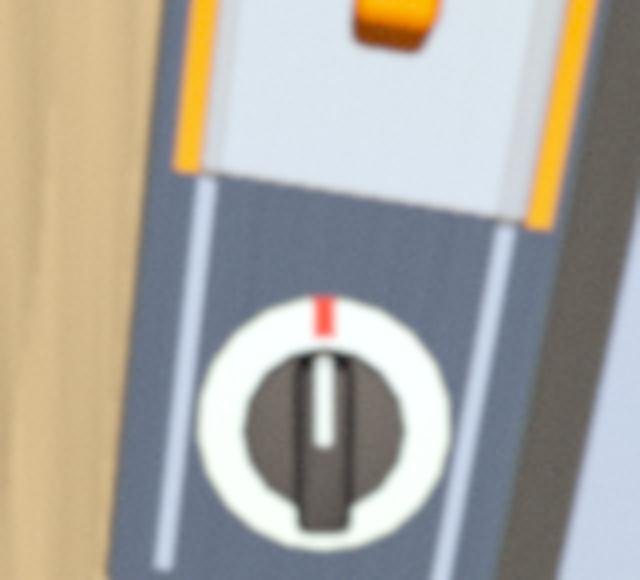

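The pointer line (323,400) sits in line with the red mark (323,317) and the dial centre (323,423), so the dial is set. Next is the tab.

Call:
{"method": "step_arm", "body": {"deltas": [0,0,0,0,0,0.153,39.4,-2,10,0,0,0,39.4,-2,15,0,0,0,39.4,-1.2,20,0,0,0,0,0,0,0,0,0], "jaw": 0}}

```text
clock: 6.62
ee_pos: [0.4393, 0.2768, 0.1989]
tcp_rot: [-2.316, -2.118, 0.01]
wrist_force: [-0.0, -0.3, 0.8]
opening: 0.5
grasp_force: 0.0
```

Run:
```python
from h import *
s=ctrl.read_state();R=Ro.from_rotvec(s['tcp_rot']).as_matrix();print(s['ee_pos'],np.arctan2(R[1,0],R[0,0]),R[:,2],s['opening'])
print((R.T@(np.array([.4434,.2752,.147])-s['ee_pos']))*1e3)
```

```text
[0.43933693 0.27676152 0.19893483] 1.4813534510343307 [-0.00687819 -0.00209075 -0.99997416] 0.4996560511457502
[-1.05228656  4.5323296  51.90880844]
```

Call:
{"method": "step_arm", "body": {"deltas": [-1,4.5,5,0,0,0,0,0,20,0,0,0,0,0,17,0,0,0,0,0,10,0,0,0,0,0,0,0,0,0]}}

```text
clock: 7.25
ee_pos: [0.4461, 0.2731, 0.1504]
tcp_rot: [-2.322, -2.115, 0.003]
wrist_force: [-0.7, -0.4, 0.6]
opening: 0.502
grasp_force: 0.0
```

Call:
{"method": "step_arm", "body": {"deltas": [0,0,0,0,0,0,0,0,0,0,0,0,0,0,0,0,0,0,0,0,0,0,0,0], "jaw": 1, "squeeze": 25}}

```text
clock: 7.75
ee_pos: [0.4436, 0.2742, 0.1523]
tcp_rot: [-2.318, -2.114, 0.007]
wrist_force: [-14.0, -0.5, 10.4]
opening: 0.181
grasp_force: 28.4
```

Call:
{"method": "step_arm", "body": {"deltas": [0,-2.3,-2,0,0,0,-10,0,0,0,0,0,-15,0,0,0,0,0,-15,0,0,0,0,0,-15,0,0,0,0,0,-15,0,0,0,0,0,-10,0,0,0,0,0,-7,0,0,0,0,0,0,0,0,0,0,0]}}

```text
clock: 8.88
ee_pos: [0.4353, 0.1861, 0.1525]
tcp_rot: [-2.323, -2.115, 0.005]
wrist_force: [-5.0, -2.4, -16.0]
opening: 0.178
grasp_force: 25.5
```

Call:
{"method": "step_arm", "body": {"deltas": [-4,0,0,0,0,0,0,0,0,0,0,0]}}

```text
clock: 9.12
ee_pos: [0.435, 0.1831, 0.1525]
tcp_rot: [-2.321, -2.115, 0.003]
wrist_force: [-4.1, 1.3, -17.7]
opening: 0.175
grasp_force: 25.3
```

Call:
{"method": "step_arm", "body": {"deltas": [-4,0,1,0,0,0,0,0,0,0,0,0,0,0,0,0,0,0]}}

```text
clock: 9.5
ee_pos: [0.435, 0.1827, 0.1525]
tcp_rot: [-2.318, -2.113, -0.006]
wrist_force: [-5.2, 14.6, -16.5]
opening: 0.179
grasp_force: 25.4
```

The stop is reached: 14.6 N with no further travel. Releasing and rising for a check.

Call:
{"method": "step_arm", "body": {"deltas": [0,0,0,0,0,0,0,0,0,0,0,0], "jaw": 0}}

```text
clock: 9.75
ee_pos: [0.4389, 0.1798, 0.1557]
tcp_rot: [2.318, 2.113, 0.01]
wrist_force: [-0.4, 0.1, 0.6]
opening: 0.499
grasp_force: 0.0
```

Call:
{"method": "step_arm", "body": {"deltas": [0,0,-20,0,0,0,0,0,-40,0,0,0,-20,0,-40,0,0,0,-20,0,-40,0,0,0,0,0,0,0,0,0]}}

```text
clock: 10.38
ee_pos: [0.4353, 0.1386, 0.2987]
tcp_rot: [2.319, 2.108, 0.016]
wrist_force: [0.4, 0.4, 0.1]
opening: 0.496
grasp_force: 0.0
```

Run:
```python
from h import *
im=save('wrist','w3');print(im['s']['ee_pos']);F=np.ascontiguousarray(im['frame']);h=cv2.cvtColor(F,cv2.COLOR_RGB2HSV)
p=proj(im,(.4345,.1859,.172));x,y=p.astype(int);print(p)
og=cv2.inRange(h,(8,150,120),(22,255,255));n,l,st,c=cv2.connectedComponentsWithStats(og)
f=np.array([.5935,.2258]);th=-.093
for i in range(1,n):
    if st[i,4]>40:
        X=ray(im,*c[i],.172)[:2];d=X-f;print(st[i],X,'fryer',np.cos(th)*d[0]+np.sin(th)*d[1]+.05,-np.sin(th)*d[0]+np.cos(th)*d[1])
x0,y0=max(x-80,0),max(y-80,0)
cv2.imwrite('pics/w3z.png',cv2.resize(F[y0:y0+145,x0:x0+160],None,fx=4,fy=4,interpolation=cv2.INTER_CUBIC)[:,:,::-1])
s=ctrl.read_state();R=Ro.from_rotvec(s['tcp_rot']).as_matrix();print(s['joints'],R.round(3))
```

```text
[0.43532415 0.13857603 0.29871293]
[311.2700572  145.71522851]
[272 107   7  72 272] [0.40177959 0.19187596] fryer -0.13774152201275197 -0.05158175039995696
[345 107   6  71 247] [0.46784022 0.18552131] fryer -0.07137623485318166 -0.05177415049406917
[304 137  15  17 231] [0.43433511 0.18614604] fryer -0.10479457418552678 -0.05426360768343002
[506 242  44  44 524] [0.64112598 0.05161779] fryer 0.11359577466694483 -0.16900666349816765
[307 291   7  19  89] [0.41636128 0.02023123] fryer -0.1072828893521091 -0.22113059571790855
[293 292  12  25 171] [0.40376108 0.01892313] fryer -0.11970715469568645 -0.22360316553703374
[313 293  12  25 174] [0.42515871 0.01373652] fryer -0.09792033612308661 -0.22678025452559558
[579 377  56  23 718] [ 0.766952   -0.14274935] fryer 0.2569281495018191 -0.3508489104771523
[ 1.36965527e-01 -2.40512159e-01  1.86337151e+00 -5.08597464e-04
  1.51021624e+00  2.31690898e-01] [[ 0.095  0.995  0.009]
 [ 0.996 -0.095  0.001]
 [ 0.001  0.008 -1.   ]]
```

View pics/w3z.png

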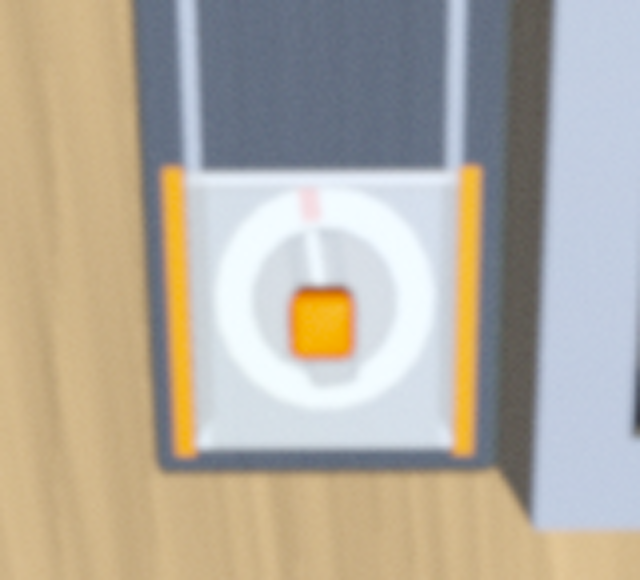

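The lock covers the dial (tab at fryer y −0.054, stop −0.055), and the pointer is still on the mark through the clear roof. Now over to the basket.

Call:
{"method": "step_arm", "body": {"deltas": [-47,18,-5,0,0,0,-47,18,-5,0,0,0,-47,18,-5,0,0,0,-47,18,-5,0,0,0,-47,18,-5,0,0,0,-47,18,-5,0,0,0,-47,18,-5,0,0,0,-47,18,-5,0,0,0,-47,18,-5,0,0,0,0,0,0,0,0,0,0,0,0,0,0,0], "jaw": -0.2}}

```text
clock: 11.8
ee_pos: [0.5537, -0.2964, 0.3363]
tcp_rot: [-2.322, -2.115, 0.0]
wrist_force: [0.2, 1.0, -0.6]
opening: 0.6
grasp_force: 0.0
```

Run:
```python
from h import *
im=save('wrist','w4');s=im['s'];print(s['ee_pos']);F=np.ascontiguousarray(im['frame']);h=cv2.cvtColor(F,cv2.COLOR_RGB2HSV)
m=cv2.bitwise_or(cv2.inRange(h,(0,150,80),(6,255,255)),cv2.inRange(h,(172,150,80),(180,255,255)));n,l,st,c=cv2.connectedComponentsWithStats(m)
for i in range(1,n):
    if st[i,4]>100:
        p=np.argwhere(l==i)[:,::-1].astype(np.float32);r=cv2.minAreaRect(p);b=cv2.boxPoints(r);B=[ray(im,*q,.158)[:2] for q in b]
        e=[B[1]-B[0],B[2]-B[1]];k=max(e,key=np.linalg.norm);print(st[i],r,ray(im,*c[i],.155),'len',[np.linalg.norm(x) for x in e],'ang',np.arctan2(k[1],k[0]))
R=Ro.from_rotvec(s['tcp_rot']).as_matrix();print(R.round(4),s['joints'])
```

```text
[ 0.55374442 -0.29635798  0.3363046 ]
[317 151  52  24 728] ((342.45343017578125, 162.80862426757812), (14.65379810333252, 51.86604309082031), 76.32869720458984) [ 0.58289897 -0.27616227  0.155     ] len [np.float64(0.05726851979759313), np.float64(0.016422763182773942)] ang 0.1453115622705669
[  35  166   51   58 1575] ((59.099998474121094, 194.3000030517578), (28.174455642700195, 63.951541900634766), 26.56505012512207) [ 0.25043443 -0.28233622  0.155     ] len [np.float64(0.08491224525412758), np.float64(0.028598632099647962)] ang 0.827543630659653
[ 496  179   85   73 2999] ((539.3887329101562, 216.08795166015625), (44.523006439208984, 91.5666275024414), 46.90915298461914) [ 0.81379286 -0.36256297  0.155     ] len [np.float64(0.09782019249560778), np.float64(0.05851599377054512)] ang 0.790746666724624
[[ 9.310e-02  9.957e-01 -9.000e-04]
 [ 9.957e-01 -9.310e-02  1.000e-03]
 [ 9.000e-04 -1.000e-03 -1.000e+00]] [-6.17008982e-01  1.83846777e-01  1.37446683e+00  2.46234679e-04
  1.58460879e+00 -5.23722933e-01]
```

View pics/w4.png

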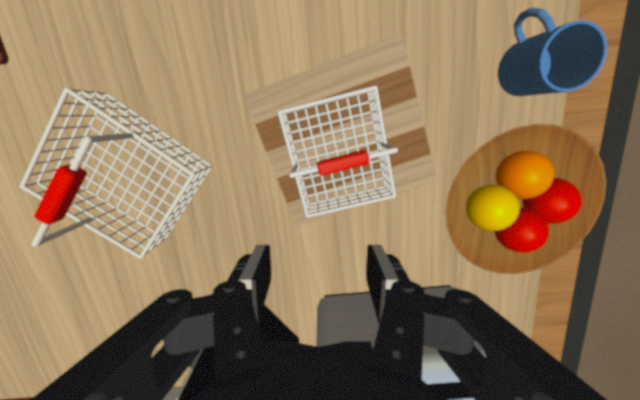

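Wrist view: red grip of the small basket at (343,163), the large lookalike at lower left (62,195) left alone. Grip at (0.583, −0.276), agreeing with the two-view fix to 1 mm, with yaw about 0.14 and length 57 mm.

Call:
{"method": "step_arm", "body": {"deltas": [23,27.3,0,0,0,0,0,0,15,0,0,0.1673,0,0,15,0,0,0.1673,0,0,15,0,0,0.1673,0,0,15,0,0,0.1673,0,0,15,0,0,0.1673,0,0,15,0,0,0.1673,0,0,15,0,0,0.1673,0,0,15,0,0,0.1673,0,0,0,0,0,0,0,0,0,0,0,0]}}

```text
clock: 13.22
ee_pos: [0.5834, -0.2757, 0.2183]
tcp_rot: [3.133, 0.225, 0.001]
wrist_force: [-0.0, 0.2, 1.1]
opening: 0.597
grasp_force: 0.0
```

Run:
```python
from h import *
im=save('wrist','w5');s=im['s'];print(s['ee_pos']);F=np.ascontiguousarray(im['frame']);h=cv2.cvtColor(F,cv2.COLOR_RGB2HSV)
m=cv2.bitwise_or(cv2.inRange(h,(0,150,80),(6,255,255)),cv2.inRange(h,(172,150,80),(180,255,255)));n,l,st,c=cv2.connectedComponentsWithStats(m)
for i in range(1,n):
    if st[i,4]>100:
        p=np.argwhere(l==i)[:,::-1].astype(np.float32);r=cv2.minAreaRect(p);b=cv2.boxPoints(r);B=[ray(im,*q,.158)[:2] for q in b]
        e=[B[1]-B[0],B[2]-B[1]];k=max(e,key=np.linalg.norm);print(st[i],r,ray(im,*c[i],.155),'len',[np.linalg.norm(x) for x in e],'ang',np.arctan2(k[1],k[0]))
R=Ro.from_rotvec(s['tcp_rot']).as_matrix();print(R.round(4),np.arctan2(R[1,0],R[0,0]),(R.T@(np.array([.583,-.276,.129])-s['ee_pos']))*1e3)
```

```text
[ 0.58342884 -0.27570601  0.21828851]
[  0   0  51  22 895] ((25.0, 10.5), (21.0, 50.0), 90.0) [ 0.69300183 -0.07560573  0.155     ] len [np.float64(0.03036471226051956), np.float64(0.01158675833132806)] ang -1.427305506265107
[ 309  178   20   75 1413] ((318.5, 215.0), (74.0, 19.0), 90.0) [ 0.58509371 -0.27673517  0.155     ] len [np.float64(0.013649284975303821), np.float64(0.05852878832362428)] ang -2.988443243126788
[[ 9.897e-01  1.431e-01  1.000e-03]
 [ 1.431e-01 -9.897e-01 -6.000e-04]
 [ 9.000e-04  8.000e-04 -1.000e+00]] 0.14358848816953163 [-0.54572765  0.16061208 89.28820807]
```

Call:
{"method": "step_arm", "body": {"deltas": [0.7,0.7,30,0,0,0,0,0,30,0,0,0,0,0,19,0,0,0,0,0,10,0,0,0,0,0,0,0,0,0]}}

```text
clock: 13.9
ee_pos: [0.5838, -0.2769, 0.1282]
tcp_rot: [-3.134, -0.219, 0.001]
wrist_force: [-0.1, 0.0, 0.3]
opening: 0.605
grasp_force: 0.0
```

Call:
{"method": "step_arm", "body": {"deltas": [0,0,0,0,0,0,0,0,0,0,0,0,0,0,0,0,0,0,0,0,0,0,0,0], "jaw": 1, "squeeze": 60}}

```text
clock: 14.4
ee_pos: [0.5844, -0.2771, 0.1294]
tcp_rot: [3.133, 0.219, 0.002]
wrist_force: [-1.4, 1.3, 5.3]
opening: 0.172
grasp_force: 62.1
```

Call:
{"method": "step_arm", "body": {"deltas": [0,0,-5,0,0,0,0,0,-15,0,0,0,0,0,-30,0,0,0,0,0,-40,0,0,0,0,0,-40,0,0,0,0,0,-25,0,0,0,0,0,-15,0,0,0,0,0,0,0,0,0,0,0,0,0,0,0]}}

```text
clock: 15.52
ee_pos: [0.5833, -0.2766, 0.2966]
tcp_rot: [-3.132, -0.219, 0.003]
wrist_force: [-0.8, -0.6, -3.7]
opening: 0.174
grasp_force: 61.2
```

Run:
```python
from h import *
im=save('side','s6');c=save('scene','c6');s=ctrl.read_state();R=Ro.from_rotvec(s['tcp_rot']).as_matrix();print(s['ee_pos'],np.arctan2(R[1,0],R[0,0]),R[:,2],s['joints'],s['opening'])
T=s['ee_pos'];a=proj(im,T).astype(int);b=proj(c,T).astype(int);print(a,b)
def crop(i,p):
    x0=int(np.clip(p[0]-60,0,520));y0=int(np.clip(p[1]-60,0,250));print(x0,y0);return cv2.resize(i['frame'][y0:y0+150,x0:x0+120],None,fx=3.3,fy=3.3,interpolation=cv2.INTER_CUBIC)
cv2.imwrite('pics/lift.png',np.hstack([crop(im,a),crop(c,b)])[:,:,::-1])
```

```text
[ 0.58320117 -0.27655604  0.296276  ] 0.1393334704212189 [-0.00267881  0.00171155 -0.99999495] [-5.64882668e-01  2.39091445e-01  1.38374234e+00  1.16595900e-05
  1.52193776e+00  8.66582097e-01] 0.17021839209410328
[426 177] [199 123]
366 117
139 63
```

View pics/lift.png

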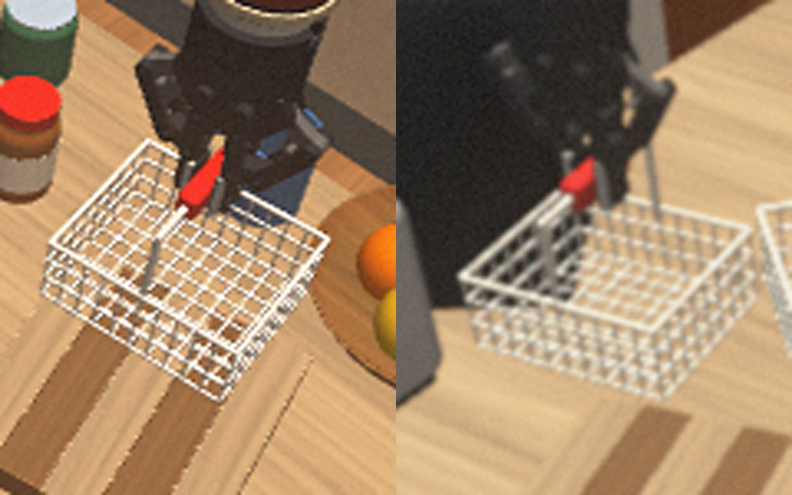

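The basket hangs level in both views with the red grip between the pads, and about 3.7 N is on the wrist. Carrying it high across.

Call:
{"method": "step_arm", "body": {"deltas": [1.6,-10,-12,0,0,0,3.2,-20,-12,0,0,0,4.8,-30,-8,0,0,0,6.4,-40,0,0,0,0,6.4,-40,0,0,0,0,6.4,-40,0,0,0,0,6.4,-40,0,0,0,0,6.4,-40,0,0,0,0,6.4,-40,0,0,0,0,6.4,-40,0,0,0,0,6.4,-40,0,0,0,0,6.4,-40,0,0,0,0,5.6,-35,0,0,0,0,4,-25,0,0,0,0,2,-12,0,0,0,0,0.8,-5,0,0,0,0,0,0,0,0,0,0,0,0,0,0,0,0]}}

```text
clock: 17.88
ee_pos: [0.5938, 0.2254, 0.3304]
tcp_rot: [3.134, 0.217, 0.0]
wrist_force: [-0.0, 0.1, -3.1]
opening: 0.184
grasp_force: 61.1
```

Call:
{"method": "step_arm", "body": {"deltas": [0,0,0,0,0,0.04,0,0,0,0,0,0.08,0,0,0,0,0,0.08,0,0,0,0,0,0.032,0,0,0,0,0,0,0,0,0,0,0,0]}}

```text
clock: 18.62
ee_pos: [0.5937, 0.2261, 0.3303]
tcp_rot: [3.138, -0.144, -0.0]
wrist_force: [0.1, 0.0, -2.3]
opening: 0.176
grasp_force: 61.1
```

Run:
```python
from h import *
im=save('side','s7');c=save('scene','c7');w=save('wrist','w7');s=ctrl.read_state();R=Ro.from_rotvec(s['tcp_rot']).as_matrix();print(s['ee_pos'],np.arctan2(R[1,0],R[0,0]),R[:,2],s['joints'],s['opening'])
print((R.T@(np.array([.5935,.2258,.269])-s['ee_pos']))*1e3)
T=s['ee_pos'];a=proj(im,T);print(a,proj(c,T))
x0=int(a[0]-75);y0=int(a[1]-40)
cv2.imwrite('pics/a7.png',np.hstack([cv2.resize(im['frame'][y0:y0+150,x0:x0+100],None,fx=4,fy=4,interpolation=cv2.INTER_CUBIC),cv2.resize(w['frame'],(400,250)).copy() if 0 else cv2.resize(c['frame'][150:300,330:430],None,fx=4,fy=4,interpolation=cv2.INTER_CUBIC)])[:,:,::-1]);print(x0,y0)
```

```text
[0.59362596 0.2262731  0.33030419] -0.09216681791579166 [-2.48668104e-05  1.94106201e-05 -1.00000000e+00] [2.40115700e-01 2.01807998e-01 1.36486773e+00 2.47676514e-05
 1.57493647e+00 1.90307895e+00] 0.1737949298754346
[-0.08025387  0.4837315  61.30418706]
[284.41588342  63.58319713] [416.43706208 194.29906461]
209 23
```

View pics/w7.png

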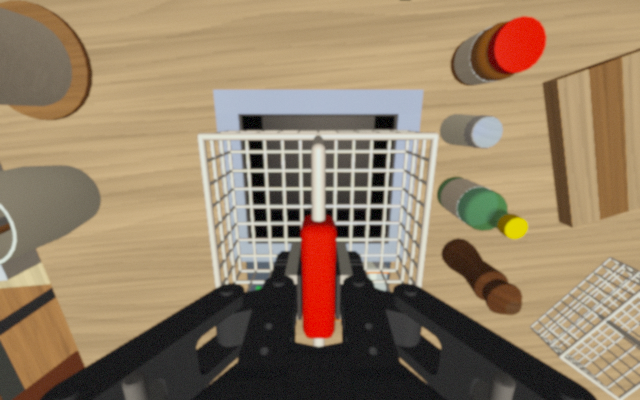

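Wrist view: the basket's far rim (199–437,135) is parallel to and centred on the fryer's far rim (214–423,90), and the bystanders are all still standing on the right. Measuring the offsets.

```bash
python3 - <<'E'
from h import *
w=load('w7');th=-.093;f=np.array([.5935,.2258])
def fr(u,v,z):
    d=ray(w,u,v,z)[:2]-f;return (np.array([np.cos(th)*d[0]+np.sin(th)*d[1],-np.sin(th)*d[0]+np.cos(th)*d[1]])*1e3).round(1)
F=np.ascontiguousarray(w['frame']).astype(int);g=F.sum(2)
# basket far rim bar rows and side ends
for u in (215,240,280,360,400,425):
    c=g[120:150,u];k=120+(c*(c>c.max()*.9)).argmax();c2=c-np.median(c);m=c>.88*c.max();print(u,(120+np.where(m)[0]).mean().round(2),end='; ')
print()
h=cv2.cvtColor(np.ascontiguousarray(w['frame']),cv2.COLOR_RGB2HSV)
m=cv2.inRange(h,(100,20,130),(125,90,255));
for v in (97,105): q=np.where(m[v])[0];q=q[(q>180)&(q<460)];print('rim row',v,q.min(),q.max(),fr(q.min(),v,.15),fr(q.max(),v,.15))
for u in (235,320,400): q=np.where(m[70:130,u])[0]+70;print('rim col',u,q.min(),fr(u,q.min(),.15))
z=.330-.0994+.06
for p in((199.5,135),(437,135),(203,150),(432,150)):print(p,fr(*p,z))
E
python3 - <<'E'
import cv2
a=cv2.imread('pics/w7.png')[80:230,185:455];cv2.imwrite('pics/w7z.png',cv2.resize(a,None,fx=2.9,fy=2.9,interpolation=cv2.INTER_CUBIC))
E
```

```text
215 136.0; 240 136.0; 280 136.0; 360 136.0; 400 136.0; 425 141.0; 
rim row 97 215 421 [ 92.7 108.5] [  92.8 -108.9]
rim row 105 215 420 [ 84.7 109.3] [  84.8 -108.6]
rim col 235 91 [98.6 86.9]
rim col 320 91 [98.7 -2.3]
rim col 400 91 [ 98.7 -86.2]
(199.5, 135) [62.3 72.9]
(437, 135) [ 62.4 -73.9]
(203, 150) [53.1 71.8]
(432, 150) [ 53.2 -71.9]
```

View pics/w7z.png

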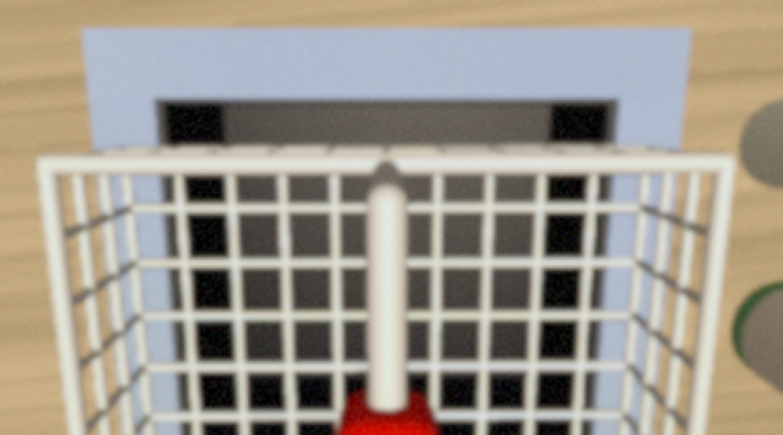

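Offsets are within about 1 mm and yaw matches. Lowering 60 mm to the hover height with a 1 mm x correction.

Call:
{"method": "step_arm", "body": {"deltas": [1,0.3,8,0,0,0,0,0,15,0,0,0,0,0,15,0,0,0,0,0,12,0,0,0,0,0,7,0,0,0,0,0,3,0,0,0,0,0,0,0,0,0,0,0,0,0,0,0,0,0,0,0,0,0]}}

```text
clock: 19.9
ee_pos: [0.5948, 0.226, 0.2709]
tcp_rot: [-3.138, 0.145, -0.001]
wrist_force: [1.0, 0.3, -2.6]
opening: 0.176
grasp_force: 61.1
```

Run:
```python
from h import *
w=save('wrist','w8');im=save('side','s8');s=ctrl.read_state();R=Ro.from_rotvec(s['tcp_rot']).as_matrix();print(s['ee_pos'],np.arctan2(R[1,0],R[0,0]),R[:,2],s['qvel'].round(4),s['grasp_force'])
h=cv2.cvtColor(np.ascontiguousarray(w['frame']),cv2.COLOR_RGB2HSV);wm=cv2.inRange(h,(0,0,200),(180,35,255))
th=-.093;f=np.array([.5935,.2258]);z=s['ee_pos'][2]-.0994+.06
def fr(u,v,z):
    d=ray(w,u,v,z)[:2]-f;return (np.array([np.cos(th)*d[0]+np.sin(th)*d[1],-np.sin(th)*d[0]+np.cos(th)*d[1]])*1e3).round(1)
for v in range(126,146,3):
    q=np.where(wm[v,150:490])[0]+150
    if len(q):print(v,q.min(),q.max(),fr(q.min(),v,z),fr(q.max(),v,z))
# side view: expected basket corners for a level basket at this pose
c=R[:,0],R[:,1];o=s['ee_pos']-[0,0,.0994]
for zz in(0,.06):
    for a,b in((-1,-1),(-1,1),(1,-1),(1,1)):print(zz,a,b,proj(im,o+a*.065*R[:,0]-b*.075*R[:,1]+[0,0,zz]).round(1)) 
A=im['frame'][30:160,205:345].copy();A=cv2.resize(A,None,fx=4,fy=4,interpolation=cv2.INTER_CUBIC)
for zz in(0,.06):
    for a,b in((-1,-1),(-1,1),(1,-1),(1,1)):
        p=proj(im,o+a*.065*R[:,0]-b*.075*R[:,1]+[0,0,zz]);cv2.circle(A,(int((p[0]-205)*4+2),int((p[1]-30)*4+2)),4,(255,0,0),1)
cv2.imwrite('pics/s8z.png',A[:,:,::-1])
```

```text
[0.59472877 0.22593329 0.27068535] -0.09261781658991843 [ 5.53413951e-04  1.24842557e-04 -9.99999839e-01] [-0.0007  0.0013  0.0012 -0.001  -0.0002  0.0001] 61.09163045883179
126 195 441 [69.  74.9] [ 69.  -75.9]
129 195 440 [67.2 75.1] [ 67.2 -75.5]
132 196 440 [65.4 74.7] [ 65.4 -75.7]
135 196 439 [63.6 74.9] [ 63.6 -75.3]
138 197 439 [61.8 74.5] [ 61.8 -75.5]
141 197 439 [59.9 74.7] [ 60.  -75.7]
144 198 438 [58.1 74.3] [ 58.1 -75.3]
0 -1 -1 [283.9 132.4]
0 -1 1 [255.8 105.1]
0 1 -1 [320.4 114.3]
0 1 1 [291.3  89. ]
0.06 -1 -1 [282.7 116.1]
0.06 -1 1 [253.6  88.7]
0.06 1 -1 [320.6  98. ]
0.06 1 1 [290.4  72.7]
```

View pics/s8z.png

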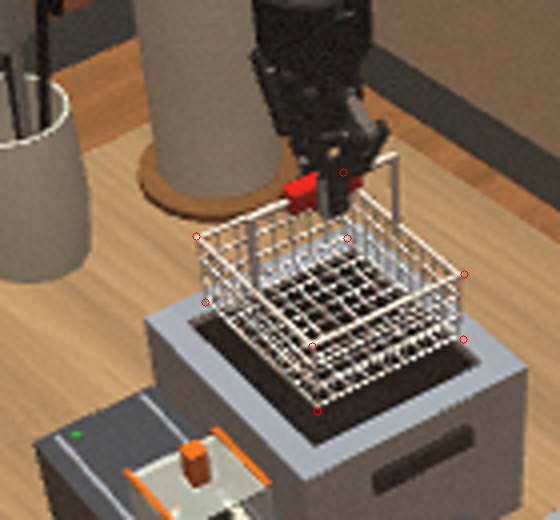

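The basket sits level on the predicted corners, with its underside at about 0.171, 2 cm above the rim. Its measured centre is within about 1 mm. Handing in.

```bash
python3 -c "
from station import ctrl
print(ctrl.job_done())"
```

```text
the job is handed in; nothing more can be done
None
```

The job is handed in at about 20 s: dial at the mark, lock fully over it, and the basket held level about 2 cm above the well, centred to about 1 mm; note that I viewed 13 pictures, over the limit of 10.

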